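# Index the bearing-ring turntable and lock it

## Robot

A 7-joint arm with a two-finger parallel gripper is mounted at the origin on the work surface. World frame = base frame: x ahead of the robot, y to its left, z up, the work surface at z = 0. Lengths are in m, angles in rad, forces in N, time in s.
With the tool pointing down it reaches from about 0.4 to 0.85 m from the base axis. Payload 6.9 kg.
Tool frame: the origin (TCP) lies between the finger pads; the fingertips stand manip.finger_overhang ahead of it and the grasp point (between the pads) lies 3 mm ahead of it (manip.finger_overhang is the distance from the TCP to the fingertips, in m); z points along the fingers, y is the direction in which the jaws open and shut (so a half turn about z gives the same grasp; the last joint's range is limited). The gripper opens to 85 mm and grips with 20 to 120 N. Pads are 22 mm wide; open, the fingers measure 114 mm over their backs; the gripper's body (76 mm by 85 mm) begins 54 mm behind the grasp point. The pads swing forward as they close: fully open they stand 13 mm farther back than shut.
Start: joints at [1.401, 0.507, -0.238, 1.5, 0.126, 1.149, -0.155], TCP at [0.17, -0.601, 0.222] pointing down, gripper open.
Joint ranges: [-3.08, 3.08], [-0.24, 2.05], [-1.43, 1.35], [0, 2.5], [-1.52, 4.66], [0.17, 1.96], [-2.89, 2.89]. Speed limits (rad/s): [2.39, 2.39, 3.14, 3.14, 3.14, 3.14, 3.14].

## Interface

Orientations are given as a unit quaternion [x, y, z, w].
In Python, from plant import manip gives the robot as it stands. The module is installed in compiled form; this text tells all that it offers. Calls block until the motion is done:
- manip.move_to(position, orientation): joint-space move of the TCP to a pose.
- manip.move_linear(position, rot=None, velocity=0.15, f_stop=None): straight line of the TCP; rot=None keeps the orientation; velocity is the mean speed in m/s. With f_stop (N) it stops when the force on the tool has changed by that much, and returns True; else False.
- manip.set_joints(angles): joint-space move.
- manip.move_gripper(opening, grasp_force=None): finger opening in m; grasp_force is the grip in N (None keeps the last); returns when the fingers have stopped.
- manip.wait(seconds).
- manip.solve_ik(position, orientation): joint angles nearest the present ones, or None.
- manip.read_state(): the state.
- manip.capture(name): name is "scene" or "top" or "wrist"; returns a dict with "frame" (384x512x3 uint8, blue, green, red), "z_map" (384x512 float32, m along the optical axis (not along the pixel's ray), 0 where there is no reading), "fx", "fy", "cx", "cy" (pixels), "rvec" (rotation vector, rad) and "tvec" (3), from world to camera coordinates, as OpenCV has them; the wrist camera has in their place "hand_eye" (4x4, takes a point from camera to tool coordinates, whose origin is the TCP and whose axes are the flange's). Camera axes: x right, y down, z forward; pixel columns grow to the right and rows downward; lengths in m; the calibration is good to about 2 mm. A picture is of the moment at which its call begins: read the wrist's pose just before it.
A pose or a line that the arm cannot do raises manip.MotionError and nothing moves.
- manip.hand_in(): hands the job in, once; it reports no verdict.
The state is a dict: "t": time; "joints": joint angles; "joint_velocities": joint speeds; "tau": joint torques, N m; "tcp_pos": TCP position; "tcp_rot": TCP orientation; "force": force on the tool from outside, world axes, zero at the start; "wrist_torque": the same for the moment, N m; "opening": finger opening in m.
Only numpy, scipy, OpenCV 4.12 (cv2) and the standard library are available. Lean on these libraries where they do the work, as an engineer would, in place of code of your own. Each camera call takes 0.05 s, during which the arm holds its last target.

## Task

Push on a spoke to turn the turntable until its long pointed spoke points straight at the tall round post on a square foot (not at the short square one), then push the locking lever fully over against its stop pin. The bearing ring stays lying on the turntable as it is, not lifted off or shifted, and the other things on the bench are left where they are.

Things in the scene. Friction and masses are not known exactly. Their poses are not given: they have to be found in the camera images.
- hub (a point): Centre of the turntable's flat top face (a steel disc, 130 mm across, 55 mm above the bench), on its vertical turning axis. Frame of the fixed fixture: z up, x away from the robot give or take its yaw. Four level spokes stick out of the disc's rim at right angles, free to be pushed sideways. The grey base plate under it is 190 mm across, 12 mm thick.
- long_tip (a point): Point of the long spoke, 175 mm from the turntable's axis, 45 mm above the bench; its x axis points outwards along the spoke. The other three spokes, 90, 180 and 270 degrees from it, are short: 142 mm from the axis to their rounded, black-sleeved ends. All are round bars 14 mm thick (17 mm at the sleeves), their axes 45 mm above the bench.
- turntable (a joint): Angle of the turntable, rad: 0 with the long spoke along the fixture's x axis (away from the robot), growing counter-clockwise seen from above, limits -1.3 and 1.3. It is stiff (about 0.28 N m, some 2.5 N at mid-spoke) and stays where it is left; the posts lie 0.87 rad to either side of 0.
- tall_post: Tall round steel post, 20 mm across and 85 mm high, on a 40 mm square foot 14 mm high, fixed to the bench 200 mm from the turntable's axis, on the left or the right; origin under its centre at bench height. When the long spoke points straight at it, its point is 25 mm from the post's centre seen from above (15 mm from its face).
- short_post: Short square steel post, 22 mm across and 44 mm high, on the same kind of foot and at the same distance from the turntable's axis, fixed to the bench, on the other side: not to be pointed at. Origin under its centre. Which side each post is on changes.
- lock_pivot (a point): On the vertical pivot axis of the locking lever, 46 mm above the bench (mid-height of its arm), over a round grey housing 100 mm across and 20 mm high at the end of the fixture's tail, to the right of the turntable as the robot sees it. On the housing stands the stop pin, 11 mm thick, about 38 mm from the pivot, top 52 mm above the bench.
- lever_ball (a point): Centre of the black ball (26 mm across) on the end of the locking lever, 112 mm from the pivot and 46 mm above the bench. The arm is a dark steel flat bar, 12 mm wide and 14 mm high, lying level, straight from pivot to ball; the spot 85 mm from the pivot is free to be pushed.
- lock_lever (a joint): Angle of the locking lever, rad: 0 fully open, with the arm pointing to the right and away from the robot; it grows as the arm swings clockwise seen from above, towards the robot, up to 0.96 where the arm rests on the stop pin (locked). It takes about 0.2 N m (some 2.5 N near the ball) and stays where it is left.
- ring: Steel bearing ring, 110 mm outside, 94 mm bore, 40 mm high, 0.8 kg, lying loose on the turntable around a low boss 7 mm high; origin at the centre of its underside, which lies on the turntable's top face. It turns with the turntable. Its top is 95 mm above the bench.
- spare_ring: A second ring, the same, lying on the bench to the left of the turntable; origin at the centre of its underside. Leave it.
- dowel: Loose upright steel pin, 24 mm thick, 60 mm high, beyond the turntable between the posts and further out; origin at the centre of its foot. Leave it.
- jar: Loose white jar with a black cap, 60 mm across, 80 mm high, beyond the locking lever; origin at the centre of its underside. Leave it.
- wrench: Loose wrench, 200 mm long, lying on the bench near the robot, to the right. Leave it.
- hammer: Loose black hammer, 300 mm long, lying on the bench to the right. Leave it.
There are look-alikes about, which are no part of the job. What is shaped like the ring but brown is not meant.

How it is judged:
By the outcome, as a careful person would: the job done as asked, in the order asked, and still so for the second after the job is handed in, with the robot touching nothing.
It also fails if it takes over 54 s, if anything falls off the work surface, if the arm or the gripper's body presses on something with over 40 N, if the wrist force passes 120 N, or if a joint passes its speed limit or range.

## Working session

There is one attempt and no reset: what is moved stays moved. The work goes in short steps, each a Python script; the robot and the scene stay as the last script left them, time stands still between calls to the robot, and variables do not carry over. Pictures are saved under pics/ and viewed, and the job is handed in when it is done.

```bash
mkdir -p pics; ls; python3 - <<'E'
from plant import manip
import cv2,numpy as np
s=manip.read_state();print(s['t'],s['tcp_pos'],s['tcp_rot'],s['opening'],manip.finger_overhang)
for n in('scene','top'):
    c=manip.capture(n);cv2.imwrite(f'pics/{n}0.png',c['frame']);np.savez(f'{n}0.npz',**c)
    R=cv2.Rodrigues(np.array(c['rvec'],float))[0];print(n,c['fx'],c['cx'],c['cy'],-R.T@np.array(c['tvec']).ravel(),R[2])
E
```

```text
pics
0.0 [ 0.16999924 -0.60088249  0.22071614] [ 9.90502700e-01  1.37490235e-01 -1.25978648e-04 -9.05343247e-04] 0.08524188016472062 0.022
scene 355.46759932092226 251.64477683196182 188.98937649831515 [ 1.30525115 -0.43169674  0.67180099] [-0.73283215  0.36636773 -0.57335131]
top 485.9813898342822 256.0951382542677 197.45400199922108 [ 0.34022339 -0.05104617  1.82633439] [ 0.12351241 -0.00114209 -0.99234237]
```

View pics/scene0.png

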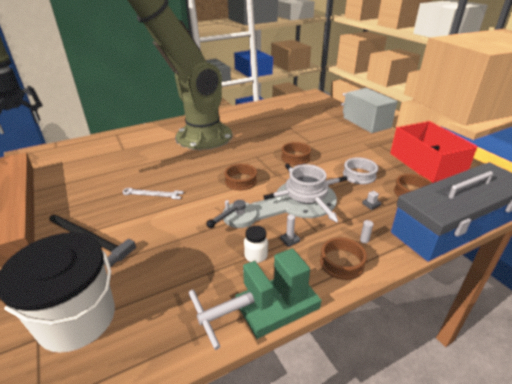

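View pics/top0.png

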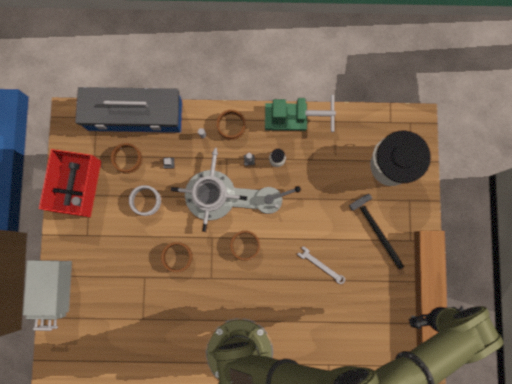

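The scene shows the turntable at about (308,185) with posts at (291,232) and (373,200). The top view has the hub near (210,193), the posts at about (168,162) and (249,160), and the lever ball at (297,190). I'll enlarge crops next.

```bash
python3 - <<'E'
import cv2,numpy as np
a=cv2.imread('pics/top0.png')[110:270,110:310];cv2.imwrite('pics/topc.png',cv2.resize(a,None,fx=3.7,fy=3.7,interpolation=cv2.INTER_CUBIC))
a=cv2.imread('pics/scene0.png')[140:280,190:410];cv2.imwrite('pics/scenec.png',cv2.resize(a,None,fx=3.6,fy=3.6,interpolation=cv2.INTER_CUBIC))
E
```

```text
(no output)
```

View pics/topc.png

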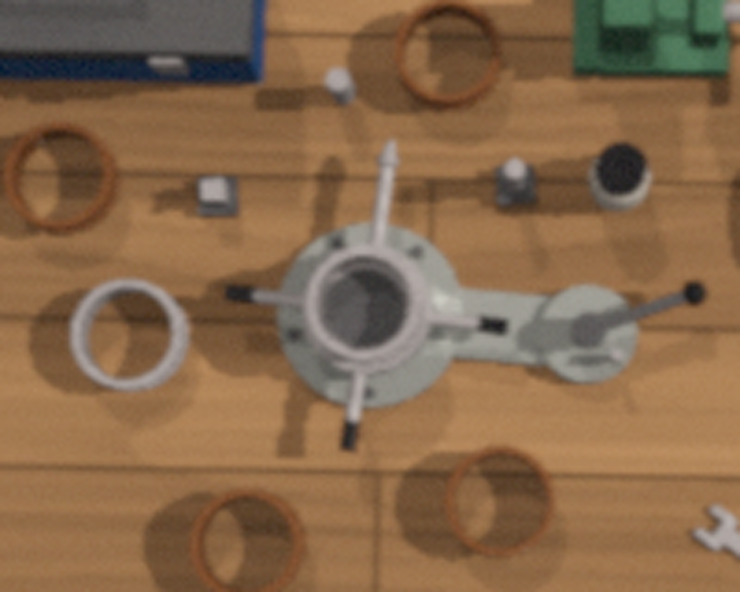

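View pics/scenec.png

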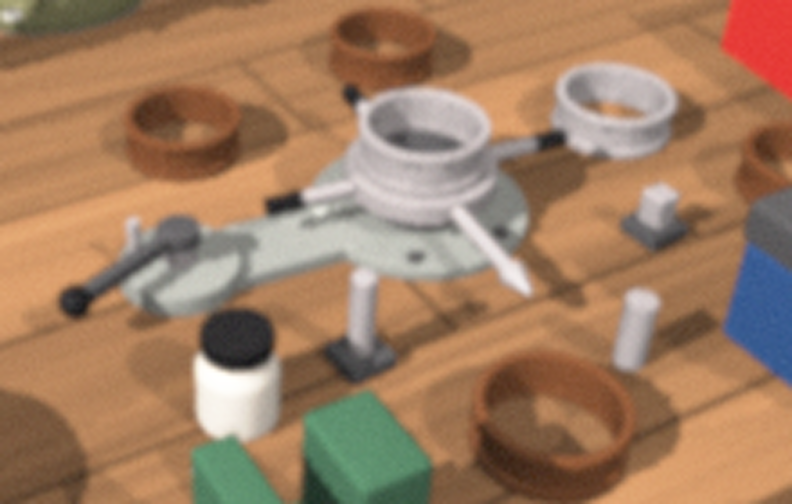

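By description the pointing target is the tall round post: top crop (515,175), scene crop (362,310), on the robot's right. Things it could be confused with:
- the short square post, at top crop (217,193)
- the dowel, at (340,82), which has no foot
- the jar, at (620,175)

The long pointed spoke is at (390,150). The ring on the turntable is at (365,305), the spare at (130,335), and the brown rings are decoys. Next I'll measure.

```bash
cat > h.py <<'E'
import numpy as np,cv2
def cam(c):
    K=np.array([[c['fx'],0,c['cx']],[0,c['fy'],c['cy']],[0,0,1]],float)
    R=cv2.Rodrigues(np.array(c['rvec'],float).ravel())[0];t=np.array(c['tvec'],float).ravel()
    return K,R.T,-R.T@t
def wcam(c,pos,q):
    from scipy.spatial.transform import Rotation as Ro
    K=np.array([[c['fx'],0,c['cx']],[0,c['fy'],c['cy']],[0,0,1]],float)
    T=np.eye(4);T[:3,:3]=Ro.from_quat(q).as_matrix();T[:3,3]=pos
    T=T@np.array(c['hand_eye']);return K,T[:3,:3],T[:3,3]
def ray(C,uv,z):
    K,R,o=C;d=R@np.linalg.inv(K)@np.array([uv[0],uv[1],1.]);return o+d*(z-o[2])/d[2]
def proj(C,p):
    K,R,o=C;q=K@(R.T@(np.array(p)-o));return q[:2]/q[2]
E
python3 - <<'E'
from h import *
from plant import manip
C=cam(np.load('top0.npz'))
for n,u,v,z in [('ring',365,305,.095),('tip',390,142,.045),('rear',348,440,.045),('left',232,291,.045),('right',502,326,.045),('tall',515,168,.085),('short',214,190,.044),('ball',694,292,.046),('pivot',588,332,.05),('spare',130,335,.04),('dowel',338,77,.06),('jar',621,168,.08),('br1',500,500,.04),('br2',247,540,.04)]:
    p=ray(C,(110+(u+.5)/3.7-.5,110+(v+.5)/3.7-.5),z);print(n,p.round(4))
c=manip.capture('wrist');print(np.array(c['hand_eye']).round(3),c['fx'],c['cx'],c['cy'])
E
```

```text
ring [0.5723 0.1191 0.095 ]
tip [0.7456 0.1036 0.045 ]
rear [0.4438 0.1369 0.045 ]
left [0.5908 0.2574 0.045 ]
right [ 0.5602 -0.0133  0.045 ]
tall [ 0.7125 -0.0239  0.085 ]
short [0.6933 0.2796 0.044 ]
ball [ 0.5976 -0.2047  0.046 ]
pivot [ 0.555  -0.0991  0.05  ]
spare [0.5453 0.3584 0.04  ]
dowel [0.808  0.1564 0.06  ]
jar [ 0.7154 -0.1287  0.08  ]
br1 [ 0.3874 -0.0146  0.04  ]
br2 [0.3439 0.234  0.04  ]
[[ 0.    -0.965 -0.262  0.066]
 [ 1.    -0.     0.001 -0.001]
 [-0.001 -0.262  0.965 -0.153]
 [ 0.     0.     0.     1.   ]] 281.1329152195109 254.79922360107037 192.52974945193324
```

View first.

Checks agree. The post spacing is 0.304 m (expected 0.306). The hub worked out from the posts is (0.574, 0.120), and the ring gives (0.572, 0.119). The lever length is 0.114 m. The long spoke is at about -0.11 rad (world) and the tall post bearing about -0.805, so the turntable must turn clockwise by about 0.69. I'll move to a wrist view to refine this.

```bash
python3 - <<'E'
from plant import manip
from h import *
s=manip.read_state();manip.move_gripper(0.0)
manip.move_linear([.17,-.60,.33],velocity=.3)
manip.move_to([.56,.04,.36],[1,0,0,0])
s=manip.read_state();c=manip.capture('wrist');print(s['t'],s['tcp_pos'],s['tcp_rot'],s['opening'],s['joints'])
np.savez('w1.npz',pos=s['tcp_pos'],q=s['tcp_rot'],**c)
cv2.imwrite('pics/w1.png',cv2.resize(c['frame'],None,fx=1.55,fy=1.55,interpolation=cv2.INTER_CUBIC))
E
```

```text
4.075 [0.56018676 0.03899771 0.35977984] [ 9.99999696e-01 -7.45853558e-04 -1.58441811e-04  1.60079612e-04] -0.0003016139444360341 [ 0.49522368  0.44391206 -0.99728165  1.40395522  0.37045551  1.49132125
 -2.05795396]
```

View pics/w1.png

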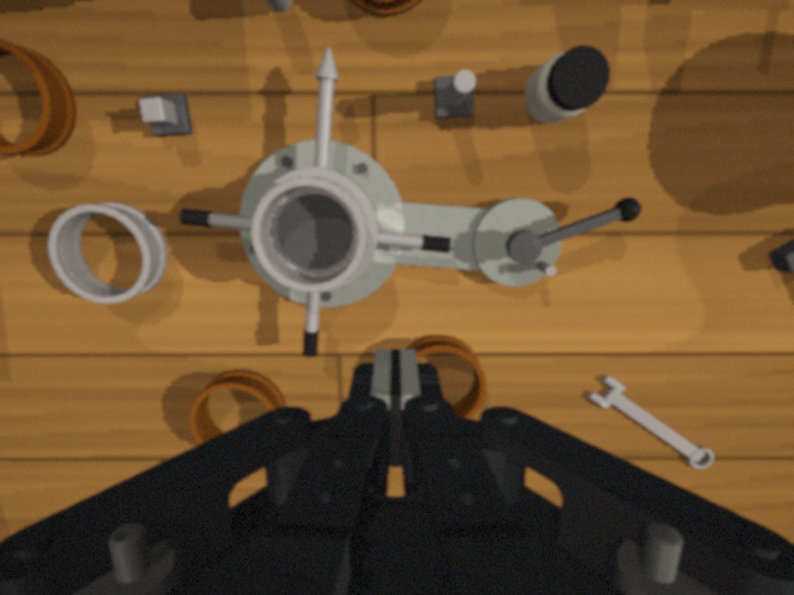

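The wrist view shows the tip at (328,50), the rear sleeve end at (311,354), the tall post top at (464,82), the short post at (155,110), the ring at about (314,231), the lever ball at (628,208), the pivot at (524,245) and the stop pin at (548,269).

```bash
python3 - <<'E'
from h import *
d=np.load('w1.npz');C=wcam(d,d['pos'],d['q'])
P={}
for n,u,v,z in [('ring',314,230,.095),('tip',328,48,.045),('rear',311,354,.045),('left',181,216,.045),('right',449,244,.045),('tall',464,82,.085),('tallfoot',454,105,.014),('short',155,110,.044),('ball',628,208,.046),('pivot',524,245,.053),('pin',547,268,.052),('jar',580,77,.08),('spare',96,253,.04)]:
    P[n]=ray(C,((u+.5)/1.55-.5,(v+.5)/1.55-.5),z)[:2];print(n,P[n].round(4))
def a(p,q):w=P[q]-P[p];return np.arctan2(w[1],w[0]).round(4),np.hypot(*w).round(4)
print('post-post',a('short','tall'),'spoke',a('rear','tip'),'lr',a('right','left'),'lever',a('pivot','ball'),'pin',a('pivot','pin'))
w=P['tall']-P['short'];m=(P['tall']+P['short'])/2;w/=np.hypot(*w);hub=m-.2*np.cos(.87)*np.array([-w[1],w[0]]);print('hub',hub)
print('bearing',a('ring','tall'),a('ring','tip'),a('ring','rear'))
E
```

```text
ring [0.5804 0.1164]
tip [0.749  0.1034]
rear [0.433  0.1362]
left [0.5899 0.2655]
right [ 0.5598 -0.019 ]
tall [ 0.711  -0.0229]
tallfoot [ 0.7029 -0.0236]
short [0.6941 0.2783]
ball [ 0.5976 -0.206 ]
pivot [ 0.5597 -0.0975]
pin [ 0.5347 -0.1244]
jar [ 0.7161 -0.1285]
spare [0.5498 0.366 ]
post-post (np.float64(-1.5144), np.float64(0.3018)) spoke (np.float64(-0.1035), np.float64(0.3178)) lr (np.float64(1.4652), np.float64(0.2861)) lever (np.float64(-1.2354), np.float64(0.115)) pin (np.float64(-2.3188), np.float64(0.0368))
hub [0.57378991 0.12043993]
bearing (np.float64(-0.8177), np.float64(0.191)) (np.float64(-0.0772), np.float64(0.1691)) (np.float64(3.0081), np.float64(0.1488))
```

The spoke is 0.318 m from tip to rear end (expected 0.317) and its direction is -0.104, which matches the top view. The target bearing is about -0.81. I'll push the rear short spoke with the closed fingers, following the arc and stopping short to look again.

```bash
cat >> h.py <<'E'
from scipy.spatial.transform import Rotation as Ro
HUB=np.array([.574,.1205]);RAD=.108
def q_down(phi): return (Ro.from_euler('z',phi)*Ro.from_euler('x',np.pi)).as_quat()
def pose(theta,off,z=.054):
    # beside the rear spoke, tool 'off' behind its axis (clockwise push)
    r=-np.array([np.cos(theta),np.sin(theta)]); t=np.array([-np.sin(theta),np.cos(theta)])  # +y-ish
    p=HUB+RAD*r-off*t
    return [p[0],p[1],z],q_down(theta)
E
python3 - <<'E'
from plant import manip
from h import *
s0=-.1035
for th in (s0,-.5,-.8): print(manip.solve_ik(*pose(th,.022)))
p,q=pose(s0,.05,.15)
manip.move_to(p,q)
p,q=pose(s0,.05);print(manip.move_linear(p,velocity=.15,f_stop=8))
s=manip.read_state();print(s['t'],s['tcp_pos'],s['force'].round(2) if hasattr(s['force'],'round') else s['force'])
p,q=pose(s0,.01);print('contact',manip.move_linear(p,velocity=.05,f_stop=1.5))
s=manip.read_state();print(s['t'],s['tcp_pos'],s['force'])
t=np.array([-np.sin(s0),np.cos(s0)]);print('offset',-(np.array(s['tcp_pos'][:2])-HUB)@t, s['joints'])
E
```

```text
[ 0.22011197  0.59625743 -0.75560405  2.08838134  0.64033346  0.70038177
 -2.63415152]
[-0.06876426  0.54720433 -0.43576234  2.05090214  0.38654362  0.62187918
 -2.83750571]
[-0.33381385  0.54597357 -0.11118736  1.99425148  0.10125087  0.60651498
 -2.88302296]
False
5.85 [0.46217902 0.08231284 0.05469195] [ 0.03 -1.34  0.18]
contact False
6.8 [0.46540152 0.12136977 0.05387026] [-0.49792769 -0.33584482 -0.41748103]
offset 0.010354770458902178 [ 0.20710947  0.60667978 -0.77471594  2.07829369  0.6541449   0.71516251
 -2.66967498]
```

```bash
python3 - <<'E'
from plant import manip
from h import *
s=manip.read_state();c=manip.capture('wrist');print(s['t'],s['force'])
np.savez('w2.npz',pos=s['tcp_pos'],q=s['tcp_rot'],**c)
cv2.imwrite('pics/w2.png',cv2.resize(c['frame'],None,fx=1.2,fy=1.2,interpolation=cv2.INTER_CUBIC))
c=manip.capture('top');cv2.imwrite('pics/top2.png',cv2.resize(c['frame'][110:270,110:310],None,fx=3.7,fy=3.7,interpolation=cv2.INTER_CUBIC))
E
```

```text
6.8 [-0.49792769 -0.33584482 -0.41748103]
```

View pics/w2.png

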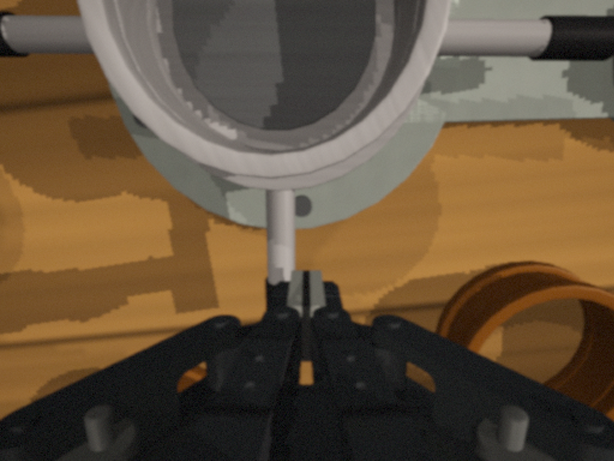

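View pics/top2.png

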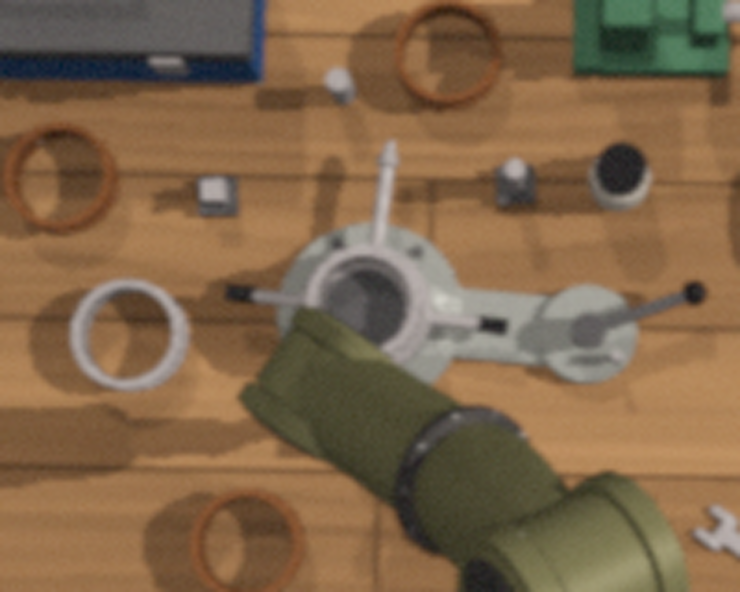

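The fingers are just at the spoke, with the pads about half-width against it. Nothing has been displaced. Continuing along the arc to θ ≈ -0.62, with the tool yaw lagging to stay clear of the joint 7 limit.

```bash
cat >> h.py <<'E'
def yaw(th): return -.1035+.6*(th+.1035)
def push(manip,a,b,n,off,v=.06):
    for th in np.linspace(a,b,n+1)[1:]:
        p,_=pose(th,off); manip.move_linear(p,rot=q_down(yaw(th)),velocity=v)
        f=np.linalg.norm(manip.read_state()['force'])
        if f>25: print('force',f,'at',th);break
E
python3 - <<'E'
from plant import manip
from h import *
push(manip,-.1035,-.62,5,.010)
s=manip.read_state();c=manip.capture('wrist');print(s['t'],s['force'],s['tcp_pos'],s['joints'][6])
np.savez('w3.npz',pos=s['tcp_pos'],q=s['tcp_rot'],**c)
cv2.imwrite('pics/w3.png',cv2.resize(c['frame'],None,fx=1.2,fy=1.2,interpolation=cv2.INTER_CUBIC))
c=manip.capture('top');np.savez('top3.npz',**c);cv2.imwrite('pics/top3.png',cv2.resize(c['frame'][110:270,110:310],None,fx=3.7,fy=3.7,interpolation=cv2.INTER_CUBIC))
E
```

```text
8.5667 [0.40342989 0.3483031  0.45090332] [0.48002172 0.17465318 0.05392121] -2.862677644613985
```

View pics/w3.png

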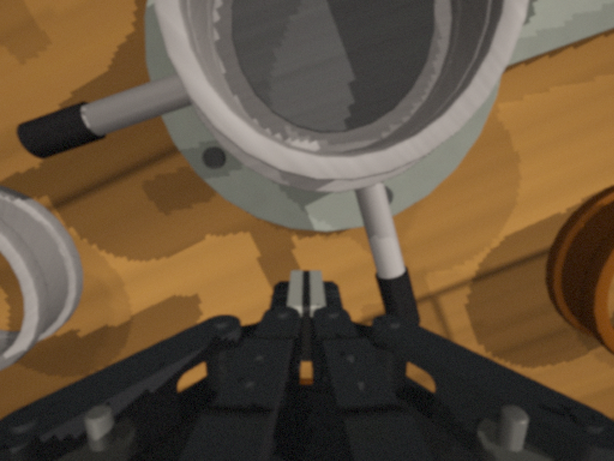

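View pics/top3.png

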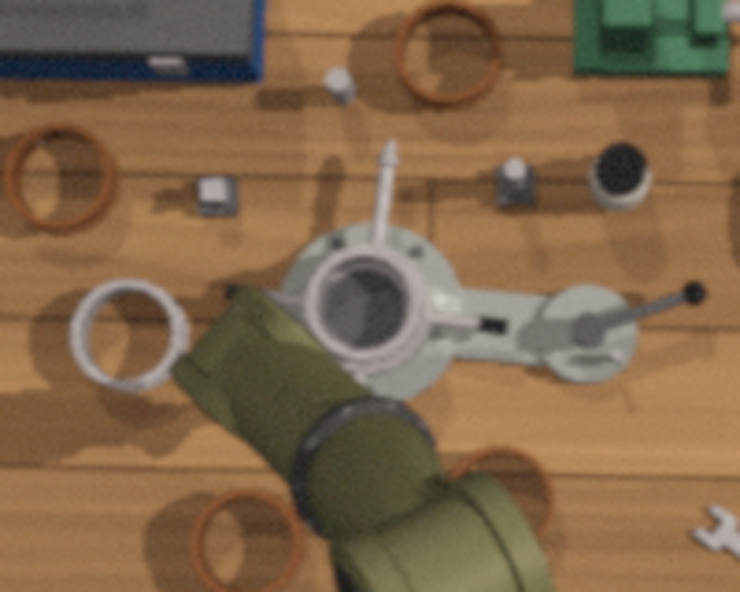

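The fingers passed over the spoke without touching it: the turntable is unmoved and the forces are about 0.5 N. I'll check the fingertip height against the wrist depth map.

```bash
python3 - <<'E'
from h import *
for f,pts in(('w2.npz',[(305,285),(300,275),(280,230),(280,270),(200,290)]),('w3.npz',[(305,285),(305,275),(375,220),(398,300),(390,265),(330,300)])):
    d=np.load(f);C=wcam(d,d['pos'],d['q']);print(d['pos'],d['q'])
    print('tcp px',proj(C,d['pos'])*1.2,'tip px',proj(C,d['pos']+np.array([0,0,-.022]))*1.2)
    for u,v in pts:
        zc=float(d['z_map'][int(v/1.2),int(u/1.2)]);K,R,o=C;w=o+R@np.linalg.inv(K)@np.array([u/1.2,v/1.2,1])*zc;print((u,v),round(zc,4),w.round(4))
E
```

```text
[0.46540152 0.12136977 0.05387026] [ 9.98655553e-01 -5.18363667e-02 -1.76119565e-04  2.16400549e-04]
tcp px [306.4239646  278.69711422] tip px [306.28874596 262.83377901]
(305, 285) 0.1322 [0.4762 0.1209 0.0852]
(300, 275) 0.1418 [0.4765 0.123  0.0752]
(280, 230) 0.1596 [0.491  0.1313 0.0531]
(280, 270) 0.1632 [0.4716 0.1336 0.0546]
(200, 290) 0.2244 [0.442  0.1948 0.0008]
[0.48002172 0.17465318 0.05392121] [ 9.78932956e-01 -2.04181412e-01 -2.06521470e-06  4.68450139e-04]
tcp px [306.16623674 278.55878015] tip px [306.0418338  262.73910333]
(305, 285) 0.133 [0.4897 0.171  0.0845]
(305, 275) 0.1427 [0.4898 0.171  0.0744]
(375, 220) 0.1597 [0.4935 0.1332 0.0519]
(398, 300) 0.1685 [0.451  0.1373 0.0538]
(390, 265) 0.1636 [0.4702 0.1346 0.0537]
(330, 300) 0.1293 [0.4822 0.1639 0.0894]
```

```bash
python3 - <<'E'
from h import *
from plant import manip
print(manip.finger_overhang, manip.read_state()['opening'])
for f in('w1.npz','w3.npz'):
    d=np.load(f);K,R,o=wcam(d,d['pos'],d['q']);print(f)
    for v in range(214,250,2):
        zc=float(d['z_map'][v,249]);w=o+R@np.linalg.inv(K)@np.array([249,v,1])*zc
        l=Ro.from_quat(d['q']).inv().apply(w-d['pos']);print(v,round(zc,4),l.round(4),end=' | ')
E
```

```text
0.022 5.751399016335253e-05
w1.npz
214 0.5419 [-0.1161 -0.0112  0.3588] | 216 0.5416 [-0.1197 -0.0112  0.3575] | 218 0.5456 [-0.1248 -0.0112  0.3603] | 220 0.5472 [-0.1291 -0.0113  0.3607] | 222 0.5462 [-0.1325 -0.0113  0.3587] | 224 0.5466 [-0.1364 -0.0113  0.3582] | 226 0.1472 [ 0.0104 -0.0034 -0.0159] | 228 0.1433 [ 0.0109 -0.0033 -0.0198] | 230 0.1412 [ 0.0107 -0.0033 -0.022 ] | 232 0.1395 [ 0.0104 -0.0033 -0.0238] | 234 0.1361 [ 0.0108 -0.0032 -0.0273] | 236 0.1344 [ 0.0106 -0.0032 -0.0291] | 238 0.1318 [ 0.0107 -0.0031 -0.0317] | 240 0.13 [ 0.0106 -0.0031 -0.0337] | 242 0.1288 [ 0.0102 -0.0031 -0.035 ] | 244 0.1242 [ 0.0114 -0.003  -0.0395] | 246 0.124 [ 0.0106 -0.003  -0.0399] | 248 0.1226 [ 0.0104 -0.0029 -0.0414] | w3.npz
214 0.2179 [-0.0074 -0.0046  0.0526] | 216 0.218 [-0.0089 -0.0046  0.0523] | 218 0.2186 [-0.0106 -0.0047  0.0525] | 220 0.2196 [-0.0125 -0.0047  0.053 ] | 222 0.2205 [-0.0143 -0.0047  0.0534] | 224 0.2207 [-0.0159 -0.0047  0.0532] | 226 0.1469 [ 0.0104 -0.0032 -0.0162] | 228 0.1453 [ 0.01   -0.0032 -0.0179] | 230 0.1404 [ 0.0109 -0.0031 -0.0228] | 232 0.1393 [ 0.0104 -0.0031 -0.024 ] | 234 0.1358 [ 0.0108 -0.003  -0.0275] | 236 0.1329 [ 0.0111 -0.003  -0.0304] | 238 0.1323 [ 0.0104 -0.003  -0.0312] | 240 0.1305 [ 0.0103 -0.0029 -0.0332] | 242 0.1284 [ 0.0103 -0.0029 -0.0353] | 244 0.125 [ 0.0109 -0.0028 -0.0387] | 246 0.1239 [ 0.0105 -0.0028 -0.0399] | 248 0.1211 [ 0.0109 -0.0027 -0.0427] |
```

The depth map shows the physical fingertips about 15.5 mm behind the TCP, not 22 mm ahead. The bench and sleeve heights in the same image are right (0.001 and 0.054), and this explains the miss. I'll trust the measurement, lower the TCP accordingly, and check the gripper's clearance in the scene view.

```bash
sed -i 's/RAD=.108/RAD=.116/; s/z=.054/z=.021/' h.py; python3 - <<'E'
from plant import manip
from h import *
s0=-.1035
p=manip.read_state()['tcp_pos'];manip.move_linear([p[0],p[1],.13],velocity=.2)
p,q=pose(s0,.045,.13);manip.move_linear(p,rot=q,velocity=.2)
p,q=pose(s0,.045,.024);print(manip.move_linear(p,velocity=.1,f_stop=5))
s=manip.read_state();print(s['t'],s['tcp_pos'],s['force'])
c=manip.capture('wrist')
np.savez('w4.npz',pos=s['tcp_pos'],q=s['tcp_rot'],**c)
cv2.imwrite('pics/w4.png',cv2.resize(c['frame'],None,fx=1.2,fy=1.2,interpolation=cv2.INTER_CUBIC))
c=manip.capture('scene');cv2.imwrite('pics/sc4.png',cv2.resize(c['frame'][120:260,190:410],None,fx=3.6,fy=3.6,interpolation=cv2.INTER_CUBIC))
E
```

```text
False
11.0083 [0.45432459 0.0879053  0.02443262] [-0.26168877  0.4682347  -0.12517493]
```

View pics/w4.png

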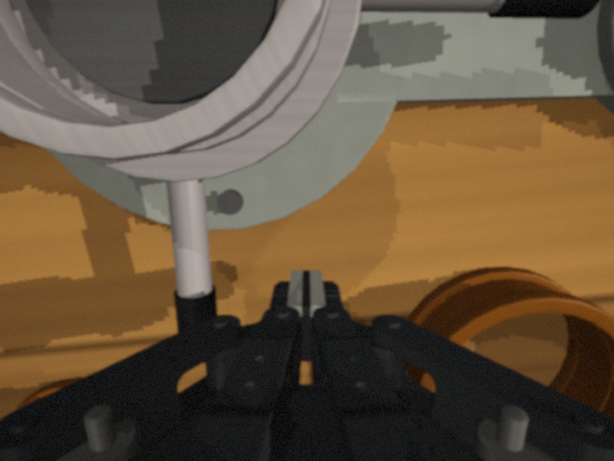

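View pics/sc4.png

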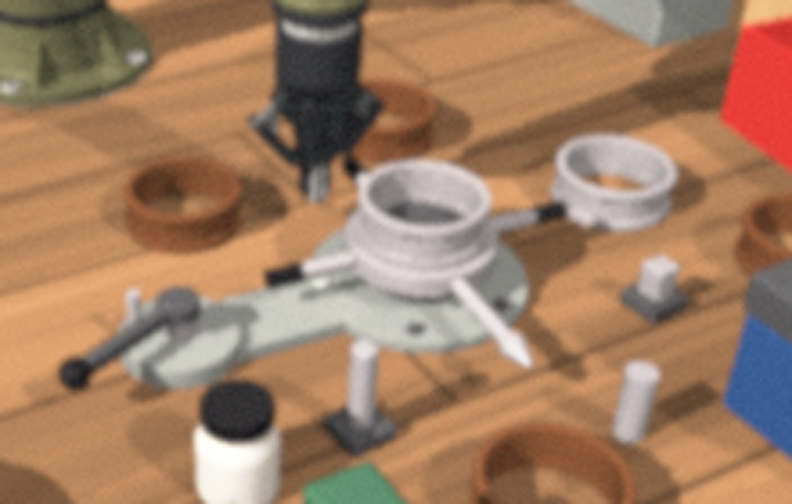

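```bash
python3 - <<'E'
from h import *
d=np.load('w4.npz');K,R,o=wcam(d,d['pos'],d['q'])
v,u=np.mgrid[0:384,0:512];z=d['z_map'];P=np.stack([u,v,np.ones_like(u)],-1)@np.linalg.inv(K).T*z[...,None]
H=d['hand_eye'];L=P@H[:3,:3].T+H[:3,3]
m=(z>0)&(z<.14+0*z)&(v>224)
m=(z>0)&(v>224)&(L[...,2]<-.012)&(np.abs(L[...,0])<.06)
for a in np.arange(-.06,.061,.006):
    k=m&(np.abs(L[...,1]-a)<.003)
    if k.sum(): i=np.argmax(np.where(k,L[...,2],-9));print(a.round(3),L.reshape(-1,3)[i].round(4),(u.ravel()[i],v.ravel()[i]))
E
```

```text
-0.06 [ 0.0109 -0.0576 -0.0896] (np.int64(43), np.int64(327))
-0.054 [ 0.0046 -0.0557 -0.0217] (np.int64(146), np.int64(241))
-0.048 [ 0.0043 -0.0462 -0.0259] (np.int64(162), np.int64(245))
-0.042 [ 0.004  -0.0421 -0.0156] (np.int64(176), np.int64(237))
-0.036 [ 0.0005 -0.039  -0.0226] (np.int64(179), np.int64(249))
-0.03 [ 0.0116 -0.0277 -0.0558] (np.int64(184), np.int64(262))
-0.024 [ 0.0061 -0.0214 -0.0538] (np.int64(202), np.int64(272))
-0.018 [ 0.0065 -0.0169 -0.0514] (np.int64(214), np.int64(268))
-0.012 [ 0.0061 -0.0092 -0.0165] (np.int64(238), np.int64(234))
-0.006 [ 0.0101 -0.0066 -0.0139] (np.int64(243), np.int64(225))
-0.0 [ 0.01    0.0024 -0.0137] (np.int64(260), np.int64(225))
0.006 [ 0.0106  0.0061 -0.0151] (np.int64(267), np.int64(225))
0.012 [ 0.0065  0.0102 -0.0175] (np.int64(275), np.int64(234))
0.018 [ 0.0063  0.016  -0.0511] (np.int64(295), np.int64(268))
0.024 [ 0.011   0.0246 -0.0548] (np.int64(319), np.int64(262))
0.03 [ 0.0115  0.0271 -0.0557] (np.int64(326), np.int64(262))
0.036 [ 0.0111  0.0341 -0.0616] (np.int64(349), np.int64(271))
0.042 [ 0.0111  0.039  -0.0686] (np.int64(370), np.int64(282))
0.048 [ 0.0113  0.0451 -0.0762] (np.int64(399), np.int64(295))
0.054 [-0.048   0.0541 -0.0123] (np.int64(347), np.int64(316))
0.06 [-0.0455  0.0581 -0.0155] (np.int64(356), np.int64(316))
```

Finger half-thickness is about 12 mm, and the linkage stays at least 35 mm above the tips, so it clears the spoke. I'll go to TCP z = 0.019 (tips at about 0.034), find contact, then push.

```bash
sed -i 's/z=.021/z=.019/' h.py; python3 - <<'E'
from plant import manip
from h import *
s0=-.1035
def F(): s=manip.read_state();print(round(s['t'],2),np.round(s['tcp_pos'],4),np.round(s['force'],2))
p,q=pose(s0,.045);manip.move_linear(p,velocity=.1,f_stop=5);F()
p,q=pose(s0,.012);print(manip.move_linear(p,velocity=.05,f_stop=2));F()
push(manip,s0,-.3,2,.012);F()
c=manip.capture('wrist');cv2.imwrite('pics/w5.png',cv2.resize(c['frame'],None,fx=1.2,fy=1.2,interpolation=cv2.INTER_CUBIC))
E
```

```text
11.36 [0.4539 0.0876 0.0189] [0.08 0.24 0.37]
False
12.17 [0.4574 0.1208 0.019 ] [-0.41 -0.35 -0.32]
12.85 [0.4596 0.1434 0.019 ] [ 0.12  0.42 -0.2 ]
```

View pics/w5.png

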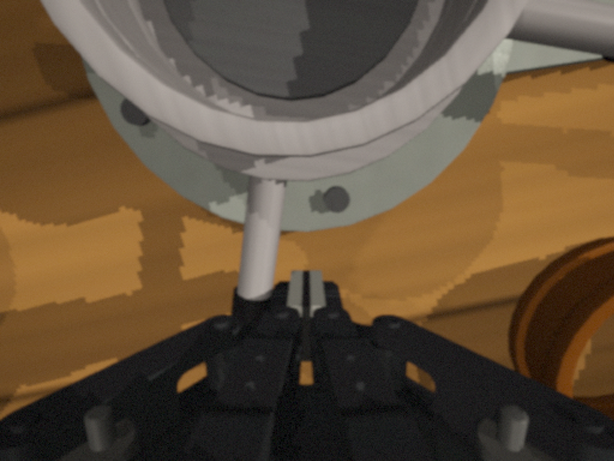

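It's turning now. The spoke moved with the finger face against it, and the ring rides along.

```bash
python3 - <<'E'
from plant import manip
from h import *
def F(): s=manip.read_state();print(round(s['t'],2),np.round(s['tcp_pos'],4),np.round(s['force'],2),s['joints'][6]);return s
push(manip,-.3,-.64,4,.012);s=F()
c=manip.capture('wrist');cv2.imwrite('pics/w6.png',cv2.resize(c['frame'],None,fx=1.2,fy=1.2,interpolation=cv2.INTER_CUBIC))
np.savez('w6.npz',pos=s['tcp_pos'],q=s['tcp_rot'],**c)
c=manip.capture('top');np.savez('top6.npz',**c);cv2.imwrite('pics/top6.png',cv2.resize(c['frame'][110:270,110:310],None,fx=3.7,fy=3.7,interpolation=cv2.INTER_CUBIC))
E
```

```text
14.17 [0.4739 0.1804 0.019 ] [ 0.07 -0.46 -0.24] -2.845663872592508
```

View pics/top6.png

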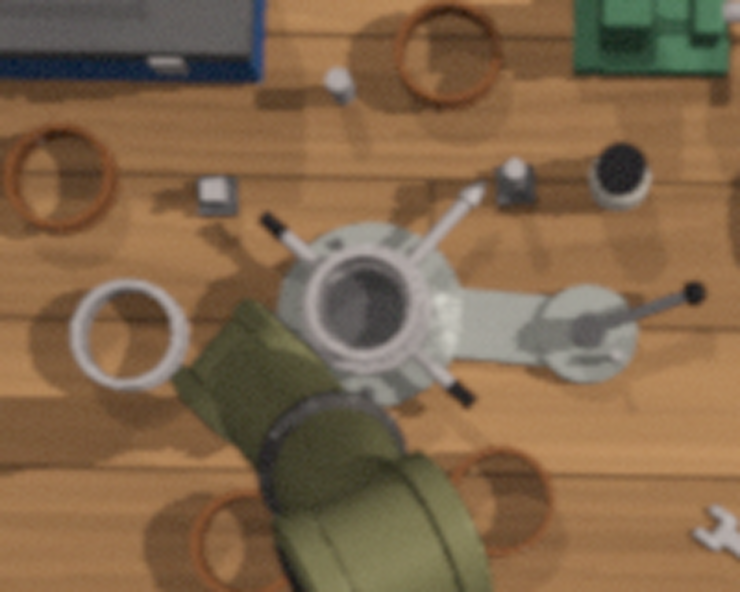

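View pics/w6.png

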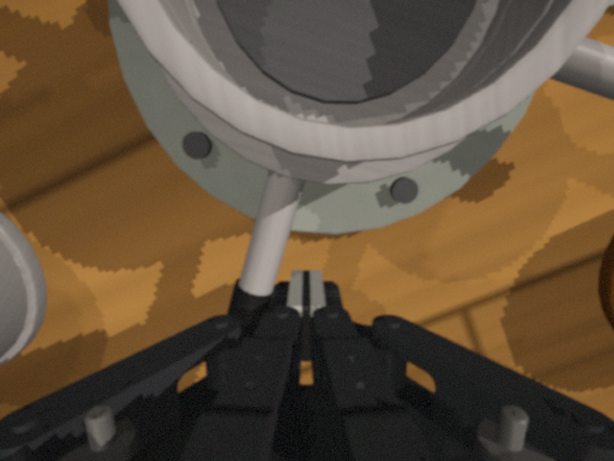

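The long spoke now points close to the tall post in the top crop: tip at (480,188), post top at (515,168). Measuring the angle.

```bash
python3 - <<'E'
from h import *
C=cam(np.load('top6.npz'))
g=lambda u,v,z:ray(C,(110+(u+.5)/3.7-.5,110+(v+.5)/3.7-.5),z)[:2]
an=lambda w:round(float(np.arctan2(w[1],w[0])),4)
tip,l,r=g(482,186,.045),g(262,216,.045),g(474,401,.045);tall=g(515,167,.085);foot=g(517,188,.014)
print('tip',tip,'tall',tall,foot,'l-r',an(l-r)-np.pi/2,'len',np.hypot(*(l-r)))
for h in(HUB,): print('tip',an(tip-h),np.hypot(*(tip-h)),'tall',an(tall-h),np.hypot(*(tall-h)),an(foot-h))
d=np.load('w6.npz');W=wcam(d,d['pos'],d['q'])
# spoke edges on plane .045
gw=lambda u,v:ray(W,(u/1.2,v/1.2),.045)[:2]
a,b=gw(285,178),gw(257,290);print('wrist spoke',an(a-b),a,b)
E
```

```text
tip [0.70197985 0.00964967] tall [ 0.71349696 -0.0238631 ] [ 0.70681837 -0.02521566] l-r -0.6996963267948966 len 0.2837770680954559
tip -0.7138 0.16931224496949399 tall -0.8025 0.20074886402330133 -0.8317
wrist spoke -0.6849 [0.52438663 0.16641259] [0.48774545 0.19634378]
```

It's at about -0.705 and the target is -0.81. I'll push about 0.085 more, then back off and look from above.

```bash
python3 - <<'E'
from plant import manip
from h import *
def F(): s=manip.read_state();print(round(s['t'],2),np.round(s['tcp_pos'],4),np.round(s['force'],2),s['joints'][6]);return s
push(manip,-.64,-.725,1,.012,.04);F()
p,_=pose(-.725,.035);manip.move_linear(p,velocity=.15)
manip.move_linear([p[0],p[1],.16],velocity=.25)
manip.move_linear([.50,.08,.32],rot=q_down(-.3),velocity=.3)
s=F();c=manip.capture('wrist');np.savez('w7.npz',pos=s['tcp_pos'],q=s['tcp_rot'],**c)
cv2.imwrite('pics/w7.png',cv2.resize(c['frame'],None,fx=1.55,fy=1.55,interpolation=cv2.INTER_CUBIC))
c=manip.capture('top');np.savez('top7.npz',**c);cv2.imwrite('pics/top7.png',cv2.resize(c['frame'][110:270,110:310],None,fx=3.7,fy=3.7,interpolation=cv2.INTER_CUBIC))
E
```

```text
14.67 [0.4793 0.1886 0.019 ] [-1.09 -0.29  0.4 ] -2.854521913984683
16.46 [0.499  0.0806 0.3178] [-0.56  0.08 -0.31] -2.2376650985038116
```

View pics/w7.png

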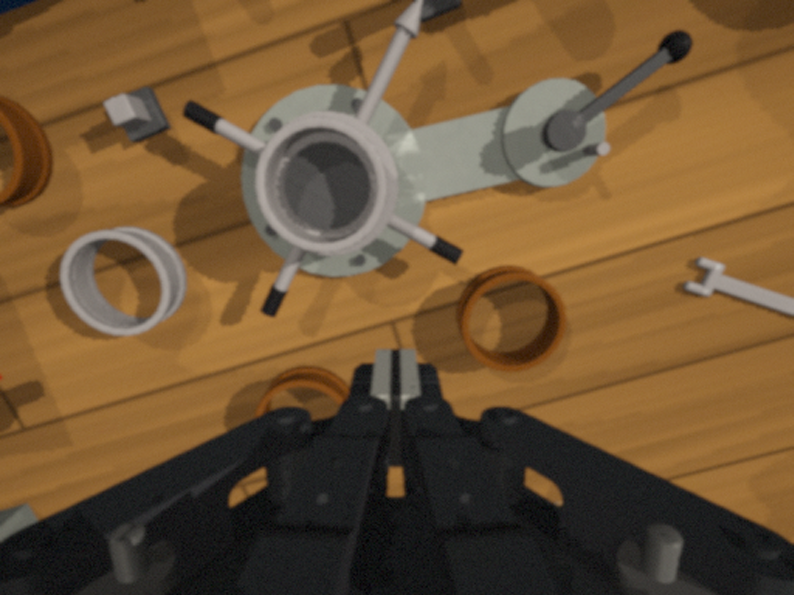

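View pics/top7.png

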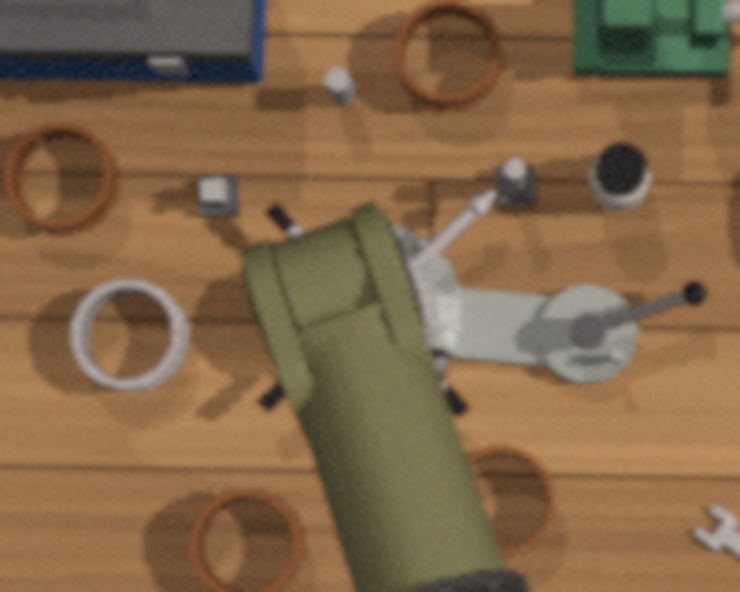

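The wrist view cuts off the post. Shifting to a pose that sees everything.

```bash
python3 - <<'E'
from plant import manip
from h import *
manip.move_linear([.60,.04,.33],rot=q_down(-.05),velocity=.3);manip.wait(.15)
s=manip.read_state();print(s['t']);c=manip.capture('wrist');np.savez('w8.npz',pos=s['tcp_pos'],q=s['tcp_rot'],**c)
cv2.imwrite('pics/w8.png',cv2.resize(c['frame'],None,fx=1.55,fy=1.55,interpolation=cv2.INTER_CUBIC))
cv2.imwrite('pics/w8a.png',cv2.resize(c['frame'][0:200,100:300],None,fx=3,fy=3,interpolation=cv2.INTER_CUBIC))
E
```

```text
17.2167
```

View pics/w8.png

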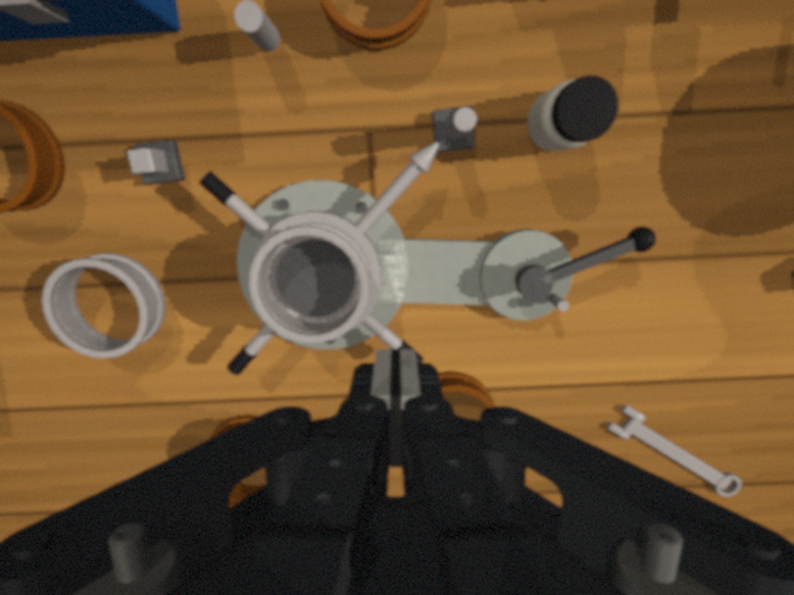

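```bash
python3 - <<'E'
from h import *
d=np.load('w8.npz');print(d['pos'])
cv2.imwrite('pics/w8b.png',cv2.resize(d['frame'][30:130,200:330],None,fx=6,fy=6,interpolation=cv2.INTER_CUBIC))
E
```

```text
[0.59892243 0.04132546 0.3297471 ]
```

View pics/w8b.png

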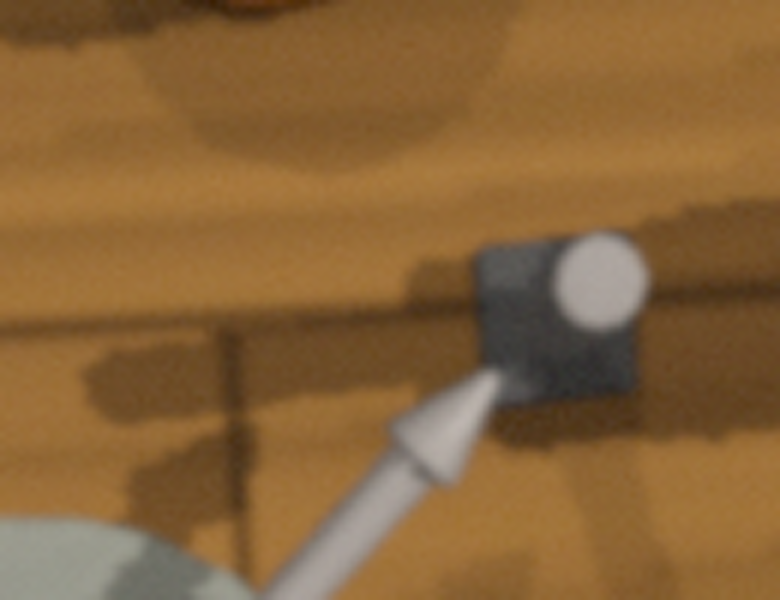

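View pics/w8a.png

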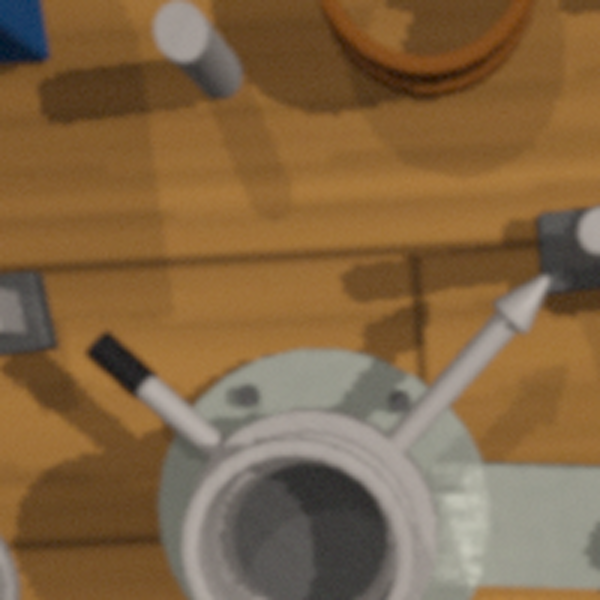

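```bash
python3 - <<'E'
from h import *
d=np.load('w8.npz');C=wcam(d,d['pos'],d['q'])
an=lambda w:round(float(np.arctan2(w[1],w[0])),4)
px=lambda x0,y0,s,u,v:(x0+(u+.5)/s-.5,y0+(v+.5)/s-.5)
g=lambda p,z:ray(C,p,z)[:2]
tall=g(px(200,30,6,602,281),.085);tip=g(px(200,30,6,500,372),.045)
foot=g(px(200,30,6,557,320),.014)
sh=g(px(200,30,6,295,590),.045);rear=g(px(0,0,1.55,236,368),.045);left=g(px(0,0,1.55,205,178),.045)
short=g(px(0,0,1.55,144,159),.044)
w=tall-short;print('sep',np.hypot(*w));m=(tall+short)/2;w/=np.hypot(*w);hub=m-.2*np.cos(.87)*np.array([-w[1],w[0]])
print('tall',tall,foot,'tip',tip,'hub',hub,'post bearing',an(tall-hub),an(foot-hub),an(tall-HUB))
print('spoke rear-tip',an(tip-rear),np.hypot(*(tip-rear)),'shaft',an(tip-sh),'tip-hub',an(tip-hub),np.hypot(*(tip-hub)),an(tip-HUB))
print('tip->tall',an(tall-tip),np.hypot(*(tall-tip)),an(foot-tip), 'left-hub',an(left-hub)-np.pi/2,an(left-HUB)-np.pi/2)
# perpendicular miss of spoke line at post
e=(tip-rear)/np.hypot(*(tip-rear));n=np.array([-e[1],e[0]]);print('miss at tall (m, + = post to left)',(tall-tip)@n,(foot-tip)@n,(tall-rear)@n)
C=cam(np.load('top7.npz'));h=lambda u,v,z:ray(C,px(110,110,3.7,u,v),z)[:2]
t,l,r,re,ta=h(492,196,.045),h(271,206,.045),h(464,411,.045),h(265,405,.045),h(515,167,.085)
print('top',an(t-re),np.hypot(*(t-re)),an(l-r)-np.pi/2,an(ta-HUB),an(t-HUB))
E
```

```text
sep 0.302197784091826
tall [ 0.7121884  -0.02361968] [ 0.71172054 -0.02295302] tip [ 0.69734413 -0.00476489] hub [0.57524253 0.12028569] post bearing -0.8102 -0.8096 -0.8064
spoke rear-tip -0.7948 0.31615166891271235 shaft -0.8183 tip-hub -0.7973 0.17477542214497832 -0.7931
tip->tall -0.9039 0.023996987615130288 -0.9019 left-hub -0.7777963267948965 -0.7849963267948965
miss at tall (m, + = post to left) -0.0026116327927726032 -0.002478604309425688 -0.002611632792772586
top -0.7995 0.3081125393450555 -0.7966963267948965 -0.8025 -0.7989
```

The spoke is at -0.797 (range -0.795 to -0.800 across views) and the post is at about -0.808 in this view, so the remaining error is about 0.6 degrees. I'll nudge 0.012 rad more from the same contact.

```bash
python3 - <<'E'
from plant import manip
from h import *
a,_=pose(-.725,.035)
manip.move_linear([a[0],a[1],.16],rot=q_down(yaw(-.725)),velocity=.35)
manip.move_linear(a,velocity=.2)
push(manip,-.725,-.737,1,.012,.03)
s=manip.read_state();print(s['tcp_pos'])
p,_=pose(-.737,.035);manip.move_linear(p,velocity=.15)
manip.move_linear([p[0],p[1],.16],velocity=.3)
manip.move_linear([.60,.04,.33],rot=q_down(-.05),velocity=.35);manip.wait(.15)
s=manip.read_state();print(s['t']);c=manip.capture('wrist');np.savez('w9.npz',pos=s['tcp_pos'],q=s['tcp_rot'],**c)
cv2.imwrite('pics/w9.png',cv2.resize(c['frame'],None,fx=1.55,fy=1.55,interpolation=cv2.INTER_CUBIC))
cv2.imwrite('pics/w9b.png',cv2.resize(c['frame'][30:130,200:330],None,fx=6,fy=6,interpolation=cv2.INTER_CUBIC))
E
```

```text
[0.47970946 0.18933083 0.01888229]
21.9083
```

View pics/w9.png

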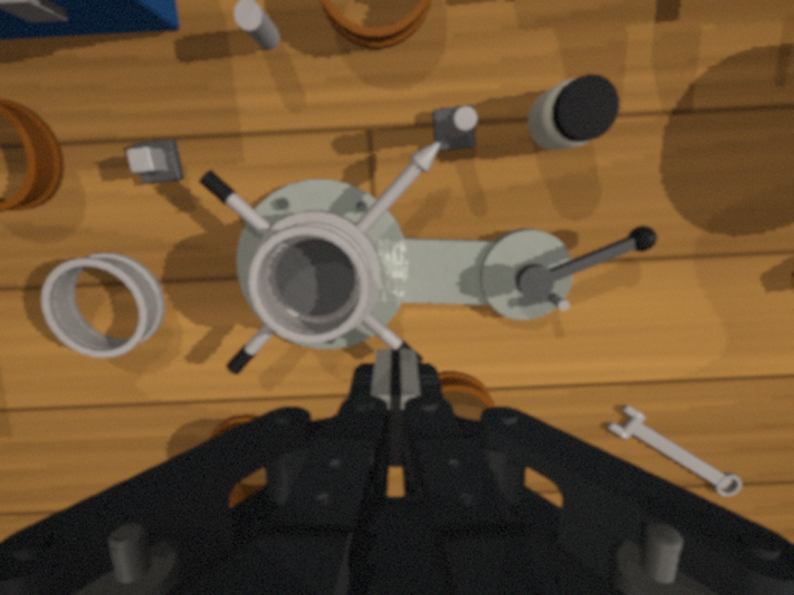

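View pics/w9b.png

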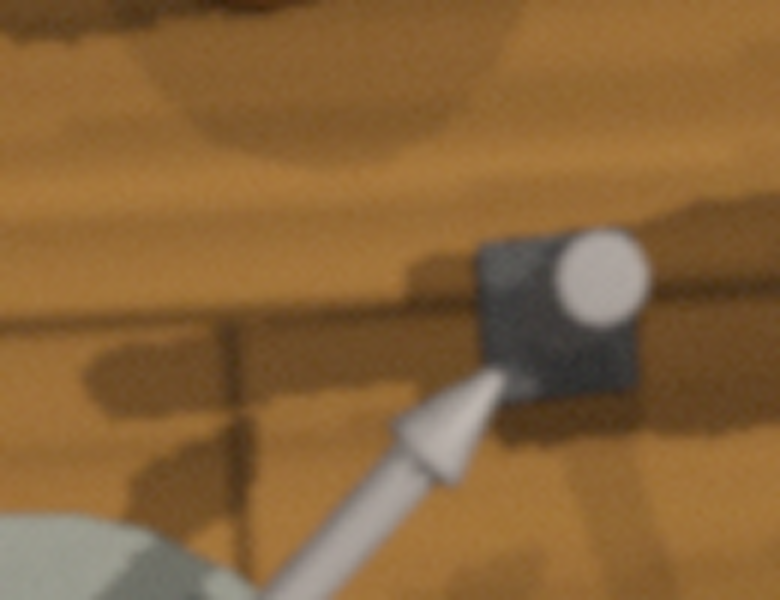

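```bash
python3 - <<'E'
from h import *
d=np.load('w9.npz');C=wcam(d,d['pos'],d['q'])
an=lambda w:round(float(np.arctan2(w[1],w[0])),4)
px=lambda x0,y0,s,u,v:(x0+(u+.5)/s-.5,y0+(v+.5)/s-.5)
g=lambda p,z:ray(C,p,z)[:2]
tall=g(px(200,30,6,603,278),.085);tip=g(px(200,30,6,503,370),.045);foot=g(px(200,30,6,558,317),.014)
rear=g(px(0,0,1.55,235,367),.045);short=g(px(0,0,1.55,144,159),.044)
w=tall-short;m=(tall+short)/2;w/=np.hypot(*w);hub=m-.2*np.cos(.87)*np.array([-w[1],w[0]])
print(hub,'post',an(tall-hub),an(foot-hub),'spoke',an(tip-rear),an(tip-hub))
piv=g(px(0,0,1.55,535,281),.053);ball=g(px(0,0,1.55,643,239),.046);pin=g(px(0,0,1.55,563,306),.052);jar=g(px(0,0,1.55,586,107),.08);print('pivot',piv,'ball',ball,np.hypot(*(ball-piv)),an(ball-piv),'pin',pin,np.hypot(*(pin-piv)),an(pin-piv),'jar',jar)
for u,v in((534,270),(535,285),(590,260)):
    zc=d['z_map'][int(v/1.55),int(u/1.55)];K,R,o=C;print((o+R@np.linalg.inv(K)@np.array([u/1.55,v/1.55,1])*zc).round(4))
E
```

```text
[0.57476605 0.11972039] post -0.8067 -0.8063 spoke -0.7999 -0.7965
pivot [ 0.55907921 -0.09794264] ball [ 0.59535563 -0.20653673] 0.11449303485422305 -1.2484 pin [ 0.53100831 -0.12799843] 0.04112573091358772 -2.3221 jar [ 0.7164311  -0.12722763]
[ 0.5703 -0.0967  0.0534]
[ 0.5549 -0.098   0.0542]
[ 0.5779 -0.1516  0.0543]
```

Residual is about 0.007 rad (spoke -0.798, post -0.806), roughly 1.5 mm at the post and inside the measuring error. I'll accept it. Next is the lever: pivot (0.559, -0.098), arm at about -1.23, with the lock expected near -2.18.

```bash
cat >> h.py <<'E'
PIV=np.array([.559,-.098])
def lp(a,off,z=.019,r=.085):
    p=PIV+r*np.array([np.cos(a),np.sin(a)])+off*np.array([-np.sin(a),np.cos(a)])
    return [p[0],p[1],z],q_down(a+np.pi/2)
E
python3 - <<'E'
from plant import manip
from h import *
def F(): s=manip.read_state();print(round(s['t'],2),np.round(s['tcp_pos'],4),np.round(s['force'],2));return s
for a in(-1.23,-1.7,-2.2): j=manip.solve_ik(*lp(a,.016));print(None if j is None else np.round(j,2))
p,q=lp(-1.23,.036,.15);print(p)
manip.move_linear(p,rot=q,velocity=.3)
p,q=lp(-1.23,.036);print(manip.move_linear(p,velocity=.12,f_stop=6));F()
c=manip.capture('wrist');cv2.imwrite('pics/w10.png',cv2.resize(c['frame'],None,fx=1.2,fy=1.2,interpolation=cv2.INTER_CUBIC))
c=manip.capture('scene');cv2.imwrite('pics/sc10.png',cv2.resize(c['frame'][120:260,190:410],None,fx=3.6,fy=3.6,interpolation=cv2.INTER_CUBIC))
E
```

```text
[ 0.49  0.75 -0.42  1.72  0.41  0.77 -1.36]
[ 0.49  0.7  -0.35  1.81  0.35  0.69 -1.76]
[ 0.46  0.65 -0.27  1.93  0.29  0.6  -2.2 ]
[np.float64(0.6213398036751239), np.float64(-0.16607898998771217), 0.15]
False
24.27 [ 0.6219 -0.1661  0.0198] [-0.02  0.67 -0.28]
```

View pics/w10.png

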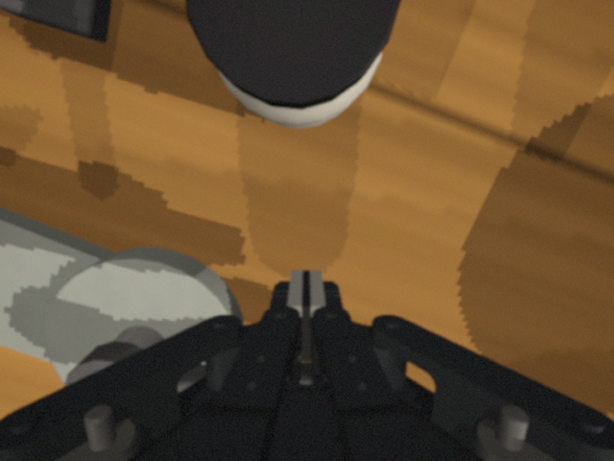

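View pics/sc10.png

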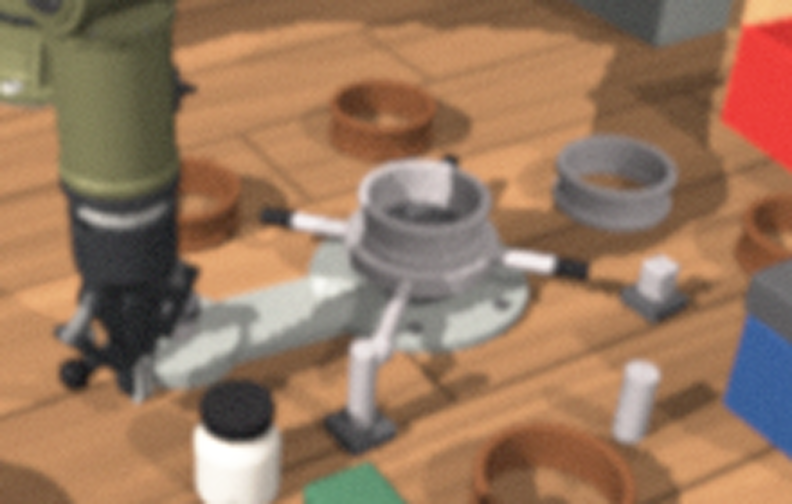

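The fingers are down between the lever arm and the jar, clear of both. The long spoke points at the tall post. Now I'll sweep the lever.

```bash
python3 - <<'E'
from plant import manip
from h import *
def F(a): s=manip.read_state();print(round(a,2),round(s['t'],2),np.round(s['tcp_pos'],4),np.round(s['force'],2));return s
p,q=lp(-1.23,.016);manip.move_linear(p,velocity=.08,f_stop=10)
for a in (-1.4,-1.55,-1.7,-1.85,-2.0):
    p,q=lp(a,.016);st=manip.move_linear(p,rot=q,velocity=.07,f_stop=10);F(a)
    if st: print('stop');break
c=manip.capture('wrist');cv2.imwrite('pics/w11.png',cv2.resize(c['frame'],None,fx=1.2,fy=1.2,interpolation=cv2.INTER_CUBIC))
c=manip.capture('top');cv2.imwrite('pics/top11.png',cv2.resize(c['frame'][110:270,110:310],None,fx=3.7,fy=3.7,interpolation=cv2.INTER_CUBIC))
E
```

```text
-1.4 25.12 [ 0.5895 -0.179   0.0191] [ 0.49  0.93 -0.37]
-1.55 25.46 [ 0.577  -0.1824  0.019 ] [ 0.26  0.48 -0.5 ]
-1.7 25.79 [ 0.5641 -0.1842  0.019 ] [ 0.28  0.45 -0.26]
-1.85 26.12 [ 0.5512 -0.1839  0.019 ] [ 0.65  0.23 -0.56]
-2.0 26.37 [ 0.5428 -0.1832  0.0195] [ 2.82 -0.74  2.24]
stop
```

View pics/w11.png

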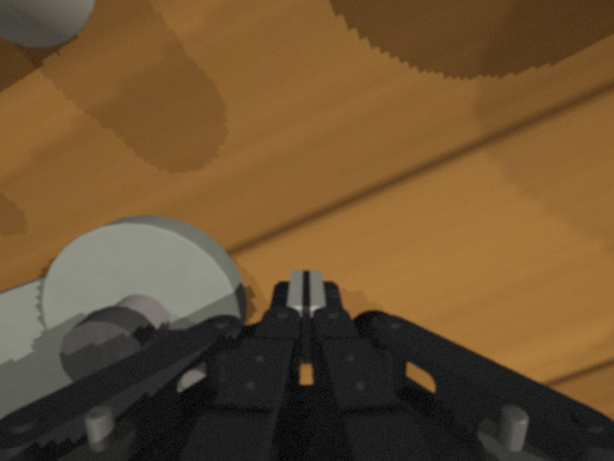

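View pics/top11.png

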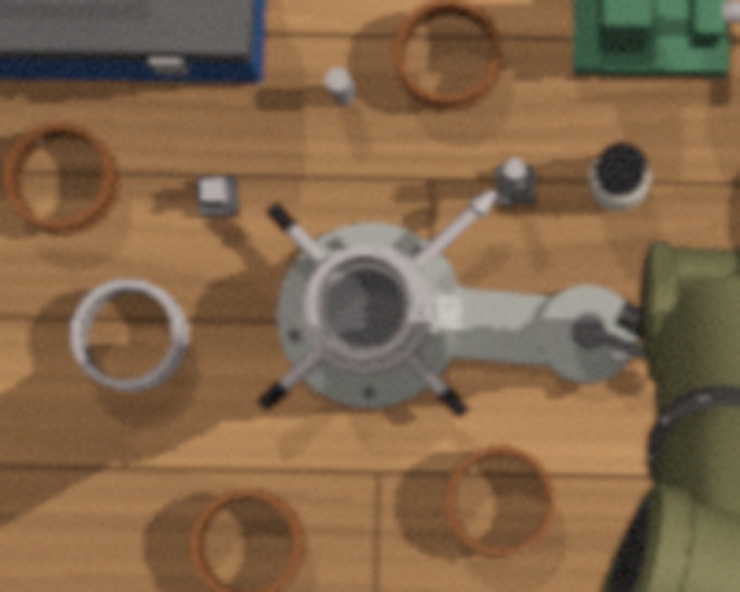

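The push met a 10 N stop with the arm at about -2.0, near the pin geometry (-2.32 + 0.30). I'll press once more firmly to be sure it's seated, then back off and look.

```bash
python3 - <<'E'
from plant import manip
from h import *
def F(a): s=manip.read_state();print(round(a,2),round(s['t'],2),np.round(s['tcp_pos'],4),np.round(s['force'],2));return s
p,q=lp(-2.1,.016);print(manip.move_linear(p,velocity=.05,f_stop=18));F(0)
p=np.array(manip.read_state()['tcp_pos'])
b=p+.03*np.array([.9,.3,0]);manip.move_linear(b,velocity=.15)
manip.move_linear([b[0],b[1],.16],velocity=.3)
manip.move_linear([.58,.0,.33],rot=q_down(-.1),velocity=.35);manip.wait(.15)
s=F(0);c=manip.capture('wrist');np.savez('w12.npz',pos=s['tcp_pos'],q=s['tcp_rot'],**c)
cv2.imwrite('pics/w12.png',cv2.resize(c['frame'],None,fx=1.55,fy=1.55,interpolation=cv2.INTER_CUBIC))
cv2.imwrite('pics/w12b.png',cv2.resize(c['frame'][110:230,260:420],None,fx=5,fy=5,interpolation=cv2.INTER_CUBIC))
c=manip.capture('top');np.savez('top12.npz',**c);cv2.imwrite('pics/top12.png',cv2.resize(c['frame'][110:270,110:310],None,fx=3.7,fy=3.7,interpolation=cv2.INTER_CUBIC))
E
```

```text
True
0 26.68 [ 0.5431 -0.1831  0.0199] [ 1.76 -0.39  1.71]
0 28.63 [ 0.5793 -0.0023  0.328 ] [ 0.53 -0.27 -0.13]
```

View pics/w12.png

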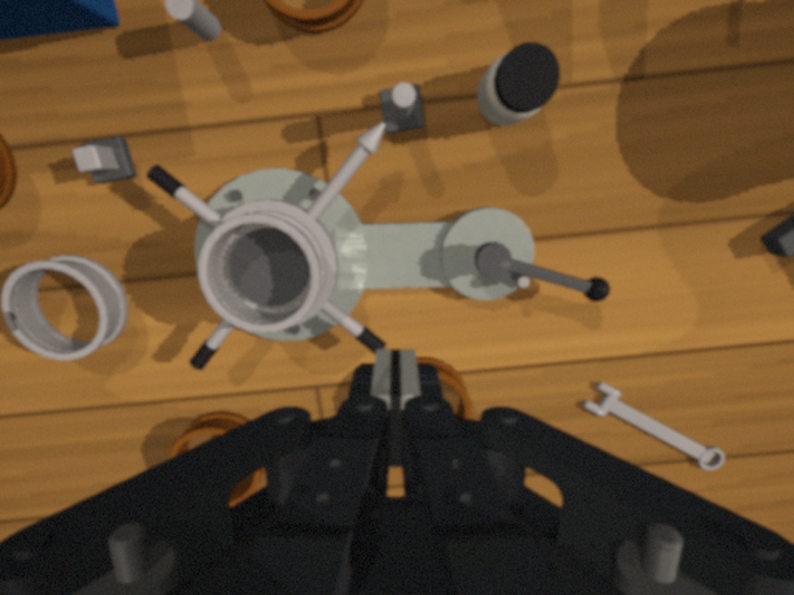

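View pics/w12b.png

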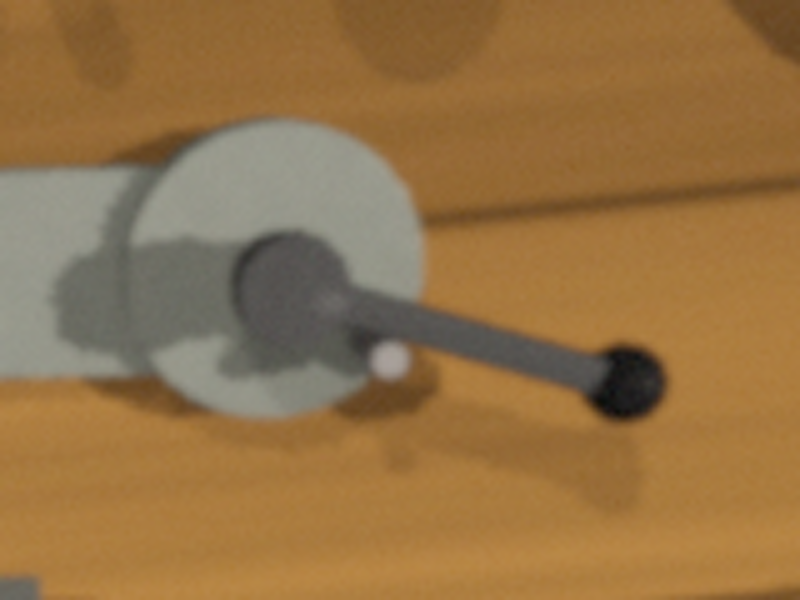

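```bash
python3 - <<'E'
from h import *
d=np.load('w12.npz');C=wcam(d,d['pos'],d['q'])
an=lambda w:round(float(np.arctan2(w[1],w[0])),4)
g=lambda u,v,z:ray(C,(260+(u+.5)/5-.5,110+(v+.5)/5-.5),z)[:2]
b=g(624,382,.046);p=g(293,285,.053);pin=g(390,359,.052);a1=g(395,320,.053);a2=g(560,367,.053)
print(b,p,'ball',an(b-p),np.hypot(*(b-p)),'armline',an(a2-a1),'pin',an(pin-p),np.hypot(*(pin-p)))
e=(b-p)/np.hypot(*(b-p));n=np.array([-e[1],e[0]]);print('pin dist from arm axis',(pin-p)@n,(pin-a1)@np.array([-np.sin(an(a2-a1)),np.cos(an(a2-a1))]))
E
```

```text
[ 0.51547899 -0.2040673 ] [ 0.55919623 -0.09876318] ball -1.9643 0.11401822442213563 armline -1.9506 pin -2.3098 0.03983352189141746
pin dist from arm axis -0.013489843319566442 -0.012245682193083033
```

View pics/top12.png

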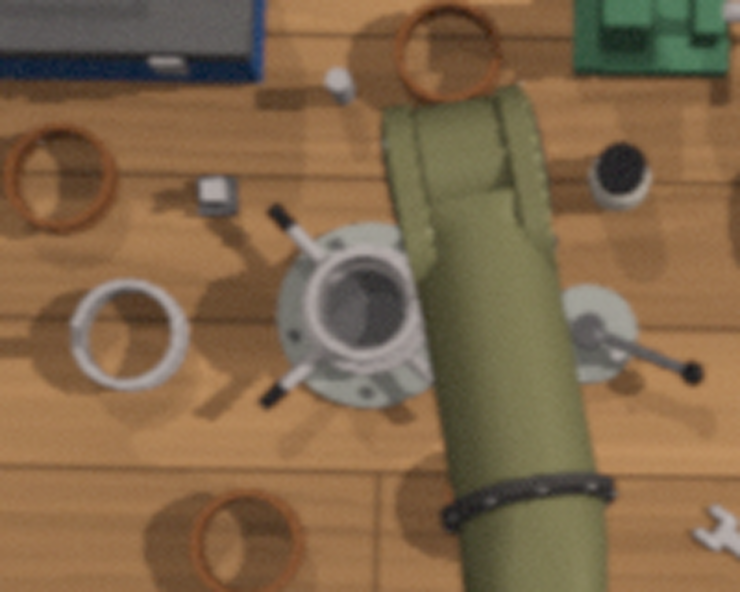

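The pin sits 12.2 to 13.5 mm from the arm axis (contact would be 11.5), which is ambiguous within error. I'll press again squarely on the arm at 25 N and see whether the lever moves any further.

```bash
python3 - <<'E'
from plant import manip
from h import *
def F(a): s=manip.read_state();print(a,round(s['t'],2),np.round(s['tcp_pos'],4),np.round(s['force'],2));return s
A=-1.96
p,q=lp(A,.035,.15);manip.move_linear(p,rot=q,velocity=.35)
p,q=lp(A,.035);manip.move_linear(p,velocity=.2,f_stop=8);F('down')
tgt,_=lp(A,-.015)
print(manip.move_linear(tgt,velocity=.04,f_stop=25));s=F('push')
e=np.array([np.cos(A),np.sin(A)]);w=np.array(s['tcp_pos'][:2])-PIV;print('r',w@e,'off',w@np.array([-np.sin(A),np.cos(A)]))
c=manip.capture('scene');cv2.imwrite('pics/sc13.png',cv2.resize(c['frame'][120:260,190:410],None,fx=3.6,fy=3.6,interpolation=cv2.INTER_CUBIC))
p,q=lp(A,.035);manip.move_linear(p,velocity=.15)
manip.move_linear([p[0],p[1],.16],velocity=.3)
manip.move_linear([.58,.0,.33],rot=q_down(-.1),velocity=.35);manip.wait(.15)
s=F('view');c=manip.capture('wrist');np.savez('w14.npz',pos=s['tcp_pos'],q=s['tcp_rot'],**c)
cv2.imwrite('pics/w14.png',cv2.resize(c['frame'],None,fx=1.55,fy=1.55,interpolation=cv2.INTER_CUBIC))
cv2.imwrite('pics/w14b.png',cv2.resize(c['frame'][110:230,260:420],None,fx=5,fy=5,interpolation=cv2.INTER_CUBIC))
E
```

```text
down 30.44 [ 0.5604 -0.1894  0.0204] [-0.09  0.62 -0.5 ]
True
push 31.14 [ 0.5428 -0.183   0.0199] [ 2.91 -1.18  3.11]
r 0.08481307795496958 off 0.017295405452450553
view 33.11 [ 0.5793 -0.0023  0.3281] [ 0.47 -0.39 -0.68]
```

View pics/w14b.png

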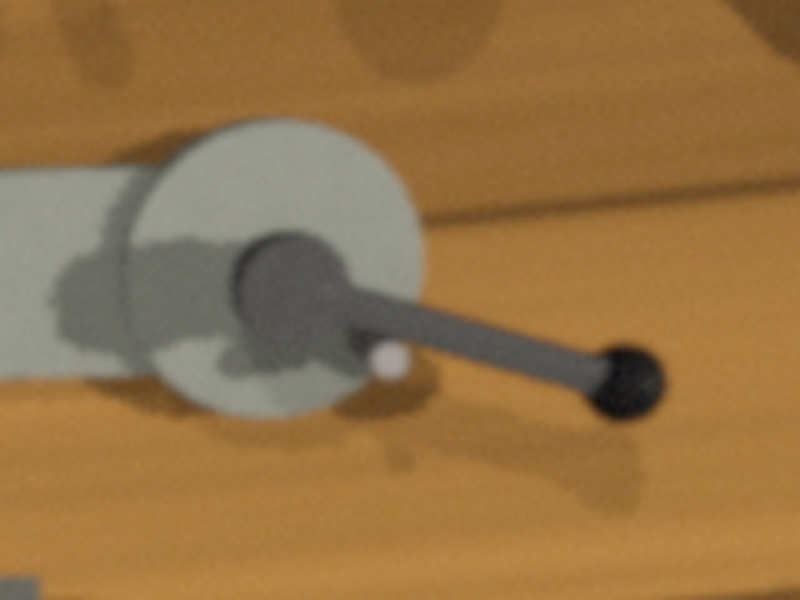

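View pics/sc13.png

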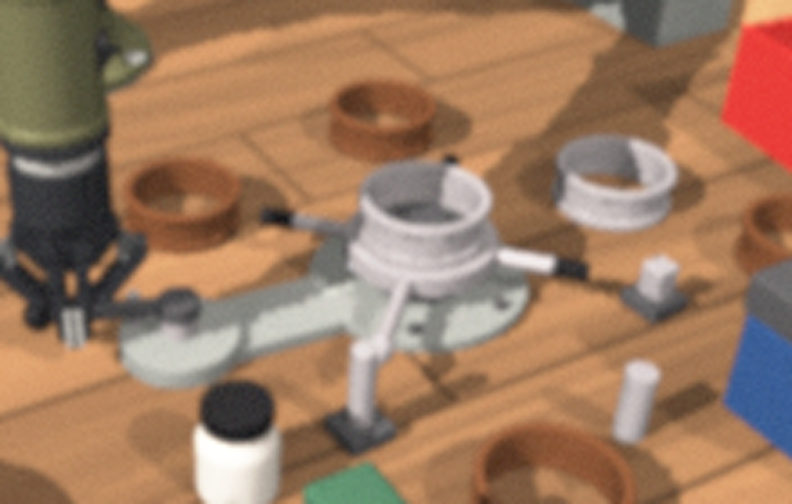

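View pics/w14.png

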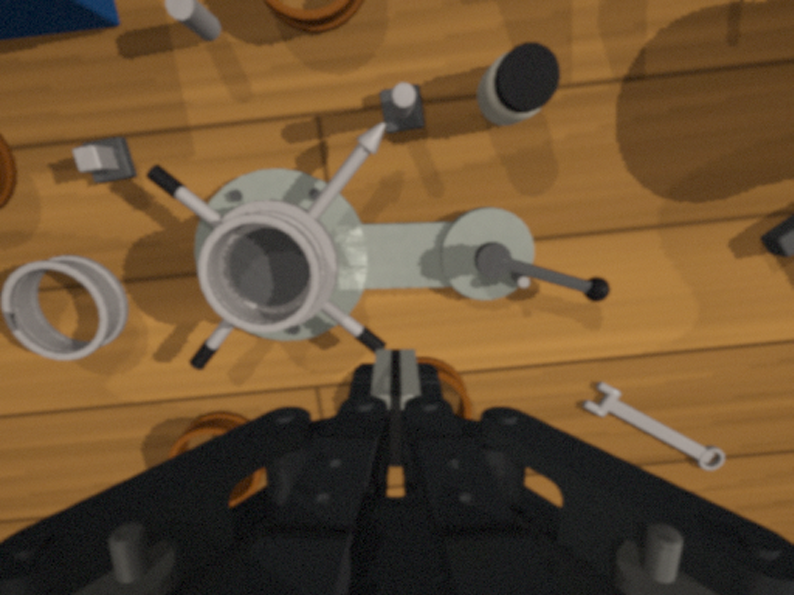

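A 25 N push (about ten times the lever's friction) met the same point, and the ball's pixel is unchanged at (624,382), so the lever is hard on its stop. The jar, dowel, spare ring and wrench haven't moved. Handing in.

```bash
python3 - <<'E'
from plant import manip
print(manip.hand_in(), manip.read_state()['t'])
E
```

```text
the job is handed in; nothing more can be done
the job is handed in; nothing more can be done
```

I turned the turntable clockwise by pushing its rear short spoke, so the long spoke now points at the tall round post on the right. Then I pushed the locking lever over to its stop pin and handed in at about 33 s, with the arm clear of everything.

**Last checks:**
- **Turntable:** the spoke measured -0.797 to -0.800 rad and the post bearing about -0.806. That leaves about 0.4° (1.5 mm at the post), which is within calibration error, so I left it there.
- **Lever:** a second, 25 N push did not move it any further. By image, the pin sat 12.2–13.5 mm from the arm axis, against 11.5 mm for ideal contact. I put that down to measuring error because the stop was hard.
- **Lever travel:** it swung only about 0.73 rad from where I found it, less than the full 0.96, so it probably did not start fully open.
- **Other things:** the ring is still on the turntable. In the images I took, the spare ring, dowel, jar and wrench look where they were. I did not check the hammer separately, but the arm never went near it.

**What disagreed:** `manip.finger_overhang` says the fingertips are 22 mm ahead of the TCP, but the wrist depth map put them about 15 mm behind it. Because of this my first push passed over the spoke without touching it. I then lowered the tool by the measured amount.

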